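Load the tray and open the flush gas fully

TASK

Push the filled tray along the loading plate until it is fully home against the end stop. Then push the flat-paddle lever on the gas valve box past its first click, all the way to its second stop, and leave it there. Only push: do not lift the tray, and leave the round-knob lever and everything else where they are.

Things in the scene. Friction and masses are not known exactly. Their poses are not given: they have to be found in the camera images.
- station: Fixed loading station: plate 300 (x) x 190 (y) x 12 mm, origin under the plate's centre, top 12 mm above the table. Two white guide rails along x, inner faces 64 mm either side of the middle line, 34 mm high. The tray is pushed along its +x to a steel end stop, 55 mm high, face at x = +130 mm; behind it a white film roll, up to 90 mm high, out to x = +220 mm.
- tray: Loose clear tray full of orange-brown croquettes, 150 (x) x 120 (y) x 45 mm, solid to push on, 0.25 to 0.5 kg, on the station's plate between the rails, x along the station's x within 0.05 rad. Origin: centre of its underside. Starts 50 to 100 mm short of the stop; home, its origin is at x = +55 mm in the station's frame. Slides under 1 to 5 N.
- valvebox: Fixed grey box 200 (x) x 150 (y) x 60 mm, origin under its centre. Two levers stand on its top, each sliding along the box's +x: the flat paddle on the line y = +35 mm, the round knob on y = -35 mm. A gauge (44 mm across, 13 mm high) sits on top at x = +75 mm, y = 0; two brass pipe ends stick out of the +x face.
- paddle (a point): Middle of the black flat paddle of the two-stage lever: paddle 12 mm thick (x) x 36 mm wide (y) x 24 mm high, on a 10 mm square steel stem, its top 109.5 mm above the table; this point is 97.5 mm above the table. It is pushed along the valve box's +x.
- lever (a joint): Slide of the paddle lever along the valve box's +x, in m: 0 shut (paddle at box x = -35 mm), 0.035 first click, 0.070 second stop, a hard end (paddle at x = +35 mm). A spring detent pulls it into the nearest of the three and holds it; pushing out of a notch takes about 5 to 8 N, then it jumps ahead into the next. It starts in the shut notch.
- knob (a point): Centre of the round black knob (ball of 28 mm) of the other lever, 96.5 mm above the table. It starts anywhere in the first 50 mm of its 70 mm slide (box x = -35 to +35 mm). To be left alone.
- sanitiser: Bystander: bottle 60 mm across, 170 mm high, at the right of the work; origin under its centre.
- jar: Bystander: jar 70 mm across, 100 mm high, at the right of the work; origin under its centre.
- marker: Bystander: flat marker pen 130 x 17 x 12 mm lying between station and valve box; origin near its middle.
- tape: Bystander: roll of tape 64 mm across, 20 mm high, lying between station and valve box; origin under its centre.
- emptytray: Bystander: empty clear tray 150 x 120 x 45 mm on the weighing scale (its platform 72 mm above the table) at the left; origin under its centre.

How it is judged:
By the outcome, as a careful person would: the job done as asked, in the order asked, and still so for the second after the job is handed in, with the robot touching nothing.
It also fails if it takes over 45 s, if anything falls off the work surface, if the arm or the gripper's body presses on something with over 40 N, if the wrist force passes 120 N, or if a joint passes its speed limit or range.

ROBOT

A 7-joint arm with a two-finger parallel gripper is mounted at the origin on the work surface. World frame = base frame: x ahead of the robot, y to its left, z up, the work surface at z = 0. Lengths are in m, angles in rad, forces in N, time in s.
With the tool pointing down it reaches from about 0.425 to 0.925 m from the base axis. Payload 6.8 kg.
Tool frame: the origin (TCP) lies at the very end of the fingers, on their centre line; the grasp point (between the pads) lies 19 mm behind it; z points along the fingers, y is the line along which they close (so a half turn about z gives the same grasp; the last joint's range is limited). The gripper opens to 85 mm and grips with 20 to 120 N. Pads are 22 mm wide; open, the fingers measure 114 mm over their backs; the gripper's body (76 mm by 85 mm) begins 54 mm behind the grasp point. The pads swing forward as they close: fully open they stand 13 mm farther back than shut.
Start: joints at [-1.243, 0.477, 0.022, 1.555, -0.011, 1.109, -0.083], TCP at [0.285, 0.612, 0.231] pointing down, gripper open.
Joint ranges: [-2.96, 2.96], [-0.34, 2.1], [-1.41, 1.46], [0.24, 2.44], [-1.37, 4.51], [0.17, 1.92], [-2.96, 2.96]. Speed limits (rad/s): [2.39, 2.39, 3.14, 3.14, 3.14, 3.14, 3.14].

INTERFACE

Orientations are given as a unit quaternion [w, x, y, z].
In Python, from station import bot, read_camera, camera_info gives the robot as it stands (bot), with the cameras as plain functions.
- The arm moves only by the tool jog_arm, called as name([rows], argument=value, ...), one row to a line, values as JSON. Schema: {"type":"object","properties":{"moves":{"type":"array","items":{"type":"object","properties":{"sx":{"type":"number"},"sy":{"type":"number"},"sz":{"type":"number"},"rz":{"type":"number"},"aperture":{"type":"number"}},"additionalProperties":false,"required":["aperture"]},"minItems":1,"maxItems":20},"grip_n":{"type":"number"},"only":{"type":"string"},"quiet":{"type":"boolean"},"lines":{"type":"string"}},"required":["moves"],"additionalProperties":false}. moves is a list of rows, 1 to 20 of them, each an object with the fields sx, sy, sz (the shift in shares of the most that a row can go, 1 being 50 mm), rz (a turn about the tool's z in shares of pi rad (1.0 is pi rad)), aperture (the opening from 0.0 (shut) to 1.0 (fully open)); a field left out counts as zero (the opening has to be given); each row shifts and turns the commanded pose from where the row before left it, along the tool's axes as they then stand; what a row does not reach is not made up. A row lasts 1/10 s, in which the tool goes at most 0.05 m and 0.15 rad, less where a joint would pass 70% of its speed; a pose out of reach is approached as far as the arm can. The fingers move at their own pace and stop on an object; grip_n is the grip in N (left out, the last holds). Time passes only in rows, so rows that do not move let the fingers close. The tool returns the time, the measured TCP pose, the force, the opening and the grip force at its end. only (a regular expression) keeps the lines of the reply that match it, lines (a string "A,B") keeps lines A to B, and quiet returns only ok. Input that does not fit is refused with a message, and nothing moves.
- bot.get_obs(): the state, without advancing time (a new reading comes with each control period).
- read_camera(name): name is "scene" or "top" or "wrist"; returns the picture (420x560x3 uint8, blue, green, red); there is no depth.
- camera_info(name): a dict with "vertical_fov" (degrees; the focal length in pixels is half the picture's height over the tangent of half this angle, whatever the lens; pixels are square), "cx", "cy" (the principal point, pixels), "k1" (the pictures are not rectified: a ray, as slopes to the right and down, at radius r is drawn at 1 + k1 r^2 times it, then the intrinsics apply), "view" (4x4, takes a point from world to camera coordinates); the wrist camera has in their place "hand_eye" (4x4, takes a point from camera to tool coordinates, whose origin is the TCP and whose axes are the flange's). Camera axes: x right, y up, looking along -z (the intrinsics and any distortion apply to the point x, -y, -z); pixel columns grow to the right and rows downward; lengths in m; the calibration is good to about 2 mm. A picture is of the moment at which its call begins: read the wrist's pose just before it. camera_info takes no time and is no camera call.
- bot.hand_in(): hands the job in; it is judged then, once.
The state is a dict: "t": time; "q": joint angles; "joint_vel": joint speeds; "joint_torque": joint torques, N m; "eef_pos": TCP position; "tool_rot": TCP orientation; "contact_force": force on the tool from outside, world axes, zero at the start; "torque": the same for the moment, N m; "gripper_width": opening from 0.0 (shut) to 1.0 (fully open); "grasp_force": force on a finger pad.
Only numpy, scipy, OpenCV 4.12 (cv2) and the standard library are available. Lean on these libraries where they do the work, as an engineer would, in place of code of your own. Each camera call takes 0.05 s, during which the arm holds its last target. There are 200 camera calls.

## Working session

There is one attempt and no reset: what is moved stays moved. The work goes in short steps, Python scripts to look and compute and a tool call to move; the robot and the scene stay as the last step left them, time stands still between calls to the robot, and variables do not carry over. Pictures are saved under pics/ and viewed, at most 10 in all, crops included, and the job is handed in when it is done.

```bash
ls; mkdir -p pics; cat > h.py <<'E'
import numpy as np, cv2
from station import bot, read_camera, camera_info
def cam(n):
    c=camera_info(n); f=210/np.tan(np.radians(c['vertical_fov'])/2)
    return c,f
def ray(n,u,v):
    c,f=cam(n); p=np.array([(u-c['cx'])/f,(v-c['cy'])/f]); s=p.copy()
    for _ in range(30): s=p/(1+c['k1']*(s@s))
    d=np.array([s[0],-s[1],-1.]); V=np.array(c['view']); R=V[:3,:3]
    return -R.T@V[:3,3], R.T@d
def onz(n,u,v,z):
    o,d=ray(n,u,v); return o+d*(z-o[2])/d[2]
def two(a,b):
    (o1,d1),(o2,d2)=ray(*a),ray(*b); A=np.stack([d1,-d2],1); t=np.linalg.lstsq(A,o2-o1,rcond=None)[0]
    p,q=o1+d1*t[0],o2+d2*t[1]; return (p+q)/2,np.linalg.norm(p-q)
def proj(n,P):
    c,f=cam(n); V=np.array(c['view']); p=V[:3,:3]@P+V[:3,3]; s=np.array([p[0],-p[1]])/-p[2]
    s=s*(1+c['k1']*(s@s)); return s*f+[c['cx'],c['cy']]
E
python3 - <<'E'
from h import *
for n in('scene','top'):
    cv2.imwrite(f'pics/{n}0.png',read_camera(n)); print(cam(n)[0])
o=bot.get_obs(); print(o['t'],o['eef_pos'],o['tool_rot'])
E
```

```text
pics
station.py
{'vertical_fov': 52.59943953593005, 'cx': 277.9555114962584, 'cy': 207.4199433245695, 'k1': -0.03711653864816793, 'view': array([[-0.66290472,  0.74870159,  0.00180548,  0.34346651],
       [-0.4933687 , -0.4386428 ,  0.75111904,  0.21829982],
       [ 0.56315598,  0.4970296 ,  0.66016431, -1.63155932],
       [ 0.        ,  0.        ,  0.        ,  1.        ]])}
{'vertical_fov': 50.25209944750735, 'cx': 278.382732704977, 'cy': 214.21730788066938, 'k1': 0.024088365109552073, 'view': array([[ 0.00799287, -0.99995893, -0.0042721 ,  0.06811219],
       [ 0.99642791,  0.00760532,  0.08410453, -0.55696298],
       [-0.08406859, -0.00492907,  0.99644778, -1.3146365 ],
       [ 0.        ,  0.        ,  0.        ,  1.        ]])}
0.1 [0.2847414  0.61141925 0.23043556] [-1.09339134e-04  2.16196689e-01  9.76349493e-01 -8.04005433e-04]
```

View pics/scene0.png

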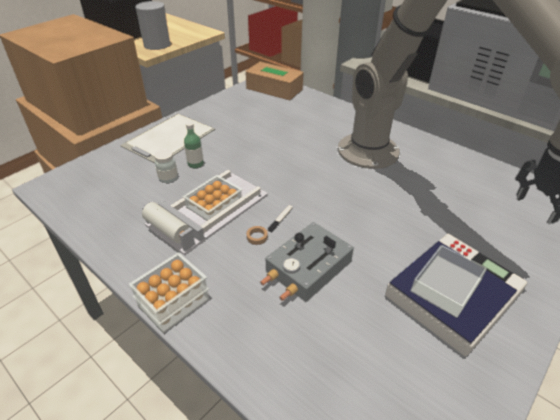

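View pics/top0.png

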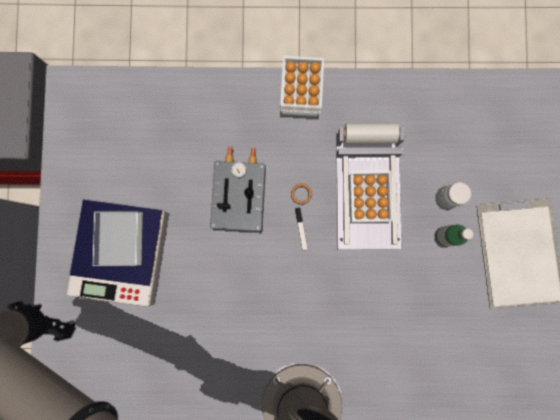

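The pictures show the station at top (370,195) with its tray at (370,198). The valve box is at (238,196), with the paddle near (224,205) and the knob near (249,193). I'll enlarge both.

```bash
python3 - <<'E'
from h import *
t=cv2.imread('pics/top0.png'); s=cv2.imread('pics/scene0.png')
a=cv2.resize(t[110:260,205:415],(798,570),interpolation=cv2.INTER_CUBIC)
cv2.imwrite('pics/topz.png',a)
b=cv2.resize(s[160:310,140:360],(792,540),interpolation=cv2.INTER_CUBIC)
cv2.imwrite('pics/scenez.png',b)
E
```

```text
(no output)
```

View pics/topz.png

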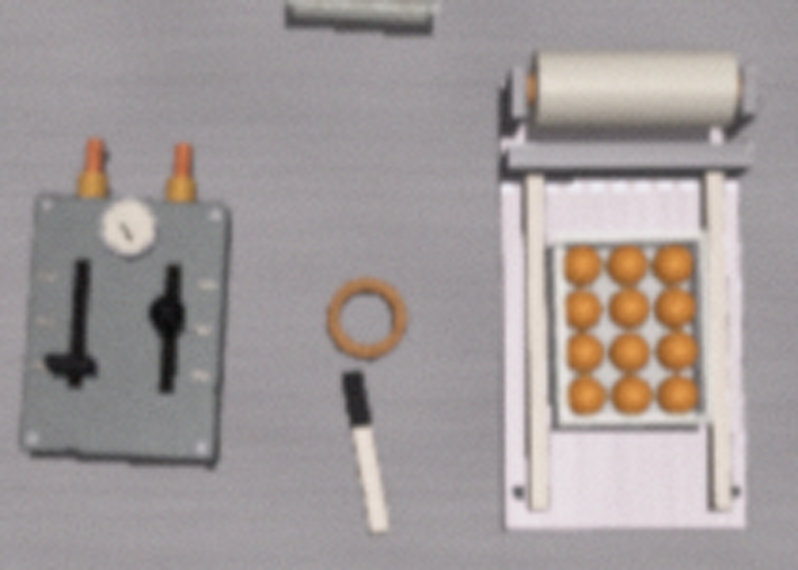

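View pics/scenez.png

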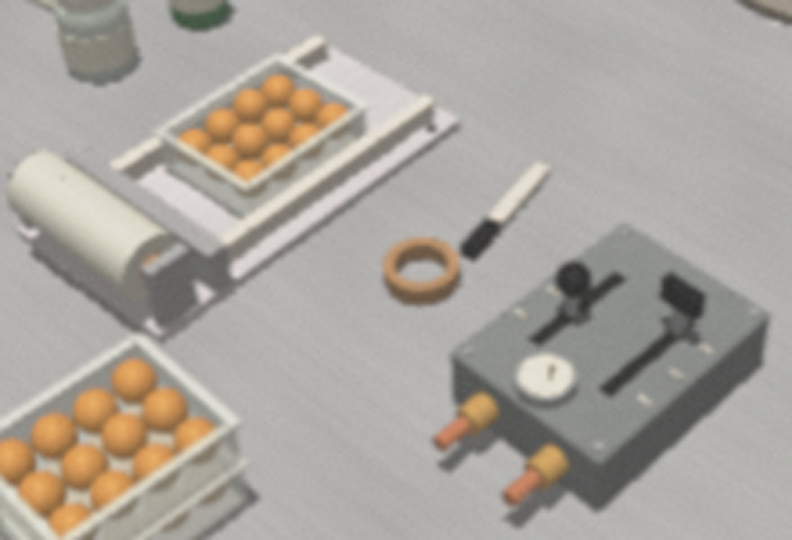

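The top crop gives the tray rim rear corners at about (557,424) and (703,422), the plate's near corners at (505,527) and (745,527), and the paddle at about (70,365). The scene crop gives the tray rim rear corners at (278,57) and (365,105), and the paddle at (683,294).

```bash
python3 - <<'E'
from h import *
T=lambda u,v:('top',205+u/3.8,110+v/3.8)
S=lambda u,v:('scene',140+u/3.6,160+v/3.6)
np.set_printoptions(precision=4,suppress=True)
pr=lambda n,a:print(n,a)
for n,a,b in [('trayRR',(704,422),(278,57)),('trayRL',(557,424),(365,105)),('trayFL',(553,243),(247,188)),('trayFR',(703,241),(160,132)),
 ('paddle',(70,365),(683,294)),('knob',(167,316),(572,279)),('boxRL',(24,455),(768,317)),('boxRR',(215,461),(624,226)),('boxFL',(38,196),(600,462)),('boxFR',(230,207),(455,357)),
 ('railendL',(538,508),(432,100)),('railendR',(720,508),(321,42)),('stopL?',(507,160),(160,260))]: pr(n,two(T(*a),S(*b)))
for n,a,z in [('plRL',(505,527),.012),('plRR',(745,527),.012),('railL',(538,508),.034),('railR',(720,508),.034),('railLf',(536,178),.034),('railRf',(714,178),.034),('railRL46',(538,508),.046),('stopL',(505,168),.055),('stopR',(750,168),.055)]: pr(n,onz(*T(*a),z))
# masks
im=read_camera('top'); hsv=cv2.cvtColor(im,cv2.COLOR_BGR2HSV)
m=np.zeros(im.shape[:2],np.uint8); m[150:235,205:275]=1
k=(((hsv[...,2]<45)*m)).astype(np.uint8); n,l,st,c=cv2.connectedComponentsWithStats(k); print(st[1:],c[1:])
E
```

```text
trayRR (array([ 0.5368, -0.2539,  0.0542]), np.float64(0.0014601536515323156))
trayRL (array([ 0.5344, -0.1414,  0.0557]), np.float64(0.0017058439326998157))
trayFL (array([ 0.6754, -0.14  ,  0.0516]), np.float64(0.002362566323126335))
trayFR (array([ 0.6771, -0.2551,  0.0505]), np.float64(0.00011323500548188745))
paddle (array([0.5713, 0.2291, 0.097 ]), np.float64(0.0031664910236652633))
knob (array([0.6099, 0.1565, 0.0931]), np.float64(0.0003294921367786522))
boxRL (array([0.5068, 0.2688, 0.0488]), np.float64(0.001707729002800867))
boxRR (array([0.5024, 0.1227, 0.0509]), np.float64(0.004207469503730436))
boxFL (array([0.707 , 0.2615, 0.0558]), np.float64(0.0030395293425981144))
boxFR (array([0.6994, 0.1142, 0.0497]), np.float64(0.006737954897517311))
railendL (array([ 0.4683, -0.1275,  0.0299]), np.float64(0.005569109597356526))
railendR (array([ 0.4708, -0.2708,  0.0269]), np.float64(0.00172466953226224))
stopL? (array([ 0.7595, -0.1216,  0.0366]), np.float64(0.04439798875349542))
plRL [ 0.4553 -0.1064  0.012 ]
plRR [ 0.4569 -0.2946  0.012 ]
railL [ 0.47   -0.1291  0.034 ]
railR [ 0.4712 -0.2697  0.034 ]
railLf [ 0.7294 -0.1287  0.034 ]
railRf [ 0.7302 -0.2684  0.034 ]
railRL46 [ 0.4697 -0.1274  0.046 ]
stopL [ 0.7326 -0.1017  0.055 ]
stopR [ 0.7337 -0.291   0.055 ]
[[218 179  12  32 115]
 [245 181   8  32 124]] [[224.5826 198.5217]
 [248.9919 194.9194]]
```

The manual's scale: shifts go in shares of 50 mm and turns go in shares of pi rad. Converting my numbers, -0.04 m is -0.8, -0.02 m is -0.4, -0.147 rad / 3.1416 = -0.0468.

jog_arm([
  {"rz":-0.0468, "aperture":0.5},
  {"rz":-0.0468, "aperture":0.5},
  {"rz":-0.0465, "aperture":0.5},
  {"sx":-0.4, "sy":-0.8, "aperture":0.5},
  {"sx":-0.4, "sy":-0.8, "aperture":0.5},
  {"sx":-0.4, "sy":-0.8, "aperture":0.5},
  {"sx":-0.4, "sy":-0.8, "aperture":0.5},
  {"sx":-0.4, "sy":-0.8, "aperture":0.5},
  {"sx":-0.4, "sy":-0.8, "aperture":0.5},
  {"sx":-0.4, "sy":-0.8, "aperture":0.5},
  {"sx":-0.4, "sy":-0.8, "aperture":0.5},
  {"sx":-0.4, "sy":-0.8, "aperture":0.5},
  {"sx":-0.4, "sy":-0.8, "aperture":0.5},
])

```text
t: 1.45
eef_pos: [0.487, 0.211, 0.2313]
tool_rot: [0.0, -0.002, 1.0, 0.0]
contact_force: [0.7, 0.2, -0.3]
gripper_width: 0.5
grasp_force: 0.0
```

In the tool's units: -0.045 m is -0.9, 0.04 m is 0.8.

jog_arm([
  {"sy":-0.9, "aperture":0.5},
  {"sy":-0.9, "aperture":0.5},
  {"sy":-0.9, "aperture":0.5},
  {"sy":-0.9, "aperture":0.5},
  {"sy":-0.9, "aperture":0.5},
  {"sy":-0.9, "aperture":0.5},
  {"sy":-0.9, "aperture":0.5},
  {"sy":-0.9, "aperture":0.5},
  {"sy":-0.9, "aperture":0.5},
  {"sy":-0.12, "aperture":0.5},
  {"sz":0.8, "aperture":0.5},
  {"sz":0.8, "aperture":0.5},
  {"sz":0.6, "aperture":0.5},
  {"aperture":0.5},
])

```text
t: 2.85
eef_pos: [0.4853, -0.1966, 0.1176]
tool_rot: [-0.004, -0.002, 1.0, 0.001]
contact_force: [-0.5, 0.3, 0.2]
gripper_width: 0.502
grasp_force: 0.0
```

```bash
python3 - <<'E'
from h import *
cv2.imwrite('pics/top1.png',cv2.resize(read_camera('top')[130:260,320:440],(600,650))[:600])
cv2.imwrite('pics/sc1.png',cv2.resize(read_camera('scene')[140:270,120:300],(792,572)))
E
```

```text
(no output)
```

View pics/sc1.png

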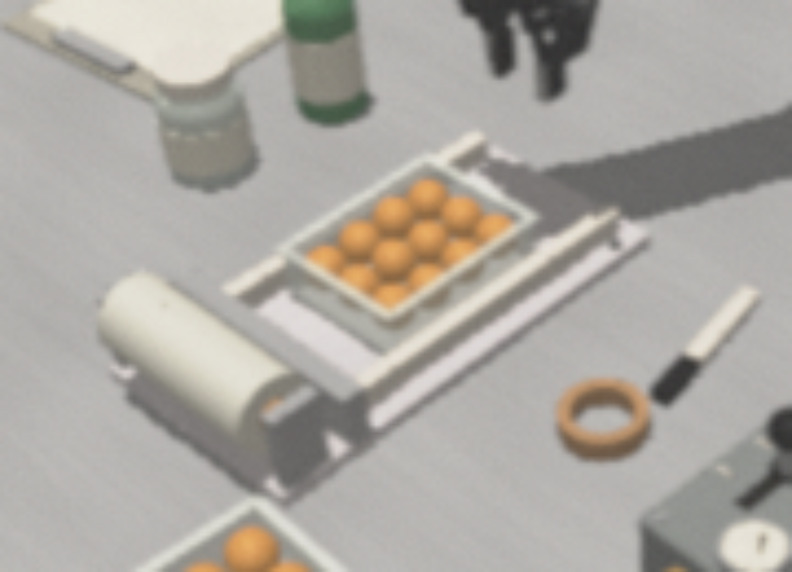

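The fingers, at crop (500–550, 70–95), hang clear behind the tray, in line with it. Next I go down and approach slowly.

In the tool's units: 0.03 m is 0.6, -0.003 m is -0.06.

jog_arm([
  {"sy":-0.06, "sz":0.6, "aperture":0.5},
  {"sz":0.6, "aperture":0.5},
  {"sz":0.5, "aperture":0.5},
  {"aperture":0.5},
  {"sx":-0.2, "aperture":0.5},
  {"sx":-0.2, "aperture":0.5},
  {"sx":-0.2, "aperture":0.5},
  {"aperture":0.5},
])

```text
t: 3.75
eef_pos: [0.5216, -0.2009, 0.0377]
tool_rot: [0.002, -0.003, 1.0, -0.0]
contact_force: [0.4, 0.2, 0.9]
gripper_width: 0.505
grasp_force: 0.0
```

In the tool's units: -0.008 m is -0.16, 0.004 m is 0.08.

jog_arm([
  {"sx":-0.16, "sz":0.08, "aperture":0.5},
  {"sx":-0.16, "aperture":0.5},
  {"sx":-0.16, "aperture":0.5},
  {"sx":-0.16, "aperture":0.5},
  {"aperture":0.5},
])

```text
t: 4.25
eef_pos: [0.5523, -0.2008, 0.0323]
tool_rot: [0.001, -0.003, 1.0, -0.0]
contact_force: [-0.4, -0.3, 0.2]
gripper_width: 0.497
grasp_force: 0.0
```

jog_arm([
  {"sx":-0.08, "aperture":0.5},
  {"sx":-0.08, "aperture":0.5},
  {"sx":-0.04, "aperture":0.5},
  {"aperture":0.5},
])

```text
t: 4.65
eef_pos: [0.5608, -0.201, 0.0323]
tool_rot: [0.0, -0.002, 1.0, -0.0]
contact_force: [-0.4, 0.4, -0.7]
gripper_width: 0.498
grasp_force: 0.3
```

```bash
cat > tr.py <<'E'
from h import *
im=read_camera('top'); hsv=cv2.cvtColor(im,cv2.COLOR_BGR2HSV)
def c(h):
    m=cv2.inRange(h,(5,120,100),(25,255,255)); z=np.zeros_like(m); z[150:232,345:395]=m[150:232,345:395]
    y,x=np.nonzero(z); return x.mean(),y.mean(),len(x),y.min(),y.max()
a=c(cv2.cvtColor(cv2.imread('pics/top0.png'),cv2.COLOR_BGR2HSV)); b=c(hsv); print(a,b,onz('top',*a[:2],.045),onz('top',*b[:2],.045),bot.get_obs()['contact_force'])
E
python3 tr.py
```

```text
(np.float64(370.69687162891046), np.float64(196.07766990291262), 927, np.int64(175), np.int64(218)) (np.float64(368.16954022988506), np.float64(180.20977011494253), 696, np.int64(162), np.int64(205)) [ 0.610295   -0.19908239  0.045     ] [ 0.65744103 -0.1920513   0.045     ] [ 0.0093434  -1.09186726 -0.53322215]
```

In the tool's units: -0.004 m is -0.08, -0.003 m is -0.06.

jog_arm([
  {"sx":-0.08, "aperture":0.5},
  {"sx":-0.08, "aperture":0.5},
  {"sx":-0.06, "aperture":0.5},
])

```text
t: 5.0
eef_pos: [0.5717, -0.2008, 0.0323]
tool_rot: [0.0, -0.002, 1.0, 0.0]
contact_force: [-2.7, -0.3, 1.4]
gripper_width: 0.503
grasp_force: 1.3
```

jog_arm([
  {"sx":-0.04, "aperture":0.5},
  {"sx":-0.04, "aperture":0.5},
])

```text
t: 5.2
eef_pos: [0.574, -0.2008, 0.0321]
tool_rot: [-0.002, -0.002, 1.0, 0.0]
contact_force: [-9.7, -0.2, 6.5]
gripper_width: 0.504
grasp_force: 4.9
```

jog_arm([
  {"sx":-0.04, "aperture":0.5},
  {"aperture":0.5},
])

```text
t: 5.4
eef_pos: [0.574, -0.2009, 0.0318]
tool_rot: [-0.003, -0.002, 1.0, 0.001]
contact_force: [-10.2, 0.4, 6.8]
gripper_width: 0.502
grasp_force: 5.4
```

```bash
python3 tr.py
```

```text
(np.float64(370.69687162891046), np.float64(196.07766990291262), 927, np.int64(175), np.int64(218)) (np.float64(367.9184861717613), np.float64(175.35953420669577), 687, np.int64(158), np.int64(200)) [ 0.610295   -0.19908239  0.045     ] [ 0.67191647 -0.19142792  0.045     ] [-10.65444219   0.4140211    5.8537018 ]
```

In the tool's units: -0.003 m is -0.06, -0.002 m is -0.04.

jog_arm([
  {"sx":-0.06, "aperture":0.5},
  {"sx":-0.04, "aperture":0.5},
  {"aperture":0.5},
])

```text
t: 5.75
eef_pos: [0.574, -0.201, 0.0309]
tool_rot: [-0.008, -0.002, 1.0, 0.002]
contact_force: [-22.5, 1.5, 14.0]
gripper_width: 0.499
grasp_force: 11.1
```

jog_arm([
  {"sx":0.2, "aperture":0.5},
  {"sx":0.6, "aperture":0.5},
  {"sx":0.6, "aperture":0.5},
  {"sz":-0.8, "aperture":0.5},
  {"sz":-0.8, "aperture":0.5},
  {"sz":-0.8, "aperture":0.5},
  {"aperture":0},
])

```text
t: 6.45
eef_pos: [0.517, -0.2026, 0.1582]
tool_rot: [0.006, -0.002, 1.0, -0.001]
contact_force: [0.8, 0.1, 0.0]
gripper_width: 0.347
grasp_force: 0.0
```

```bash
python3 - <<'E'
from h import *
cv2.imwrite('pics/top2.png',cv2.resize(read_camera('top')[110:260,205:415],(798,570),interpolation=cv2.INTER_CUBIC))
E
```

```text
(no output)
```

View pics/top2.png

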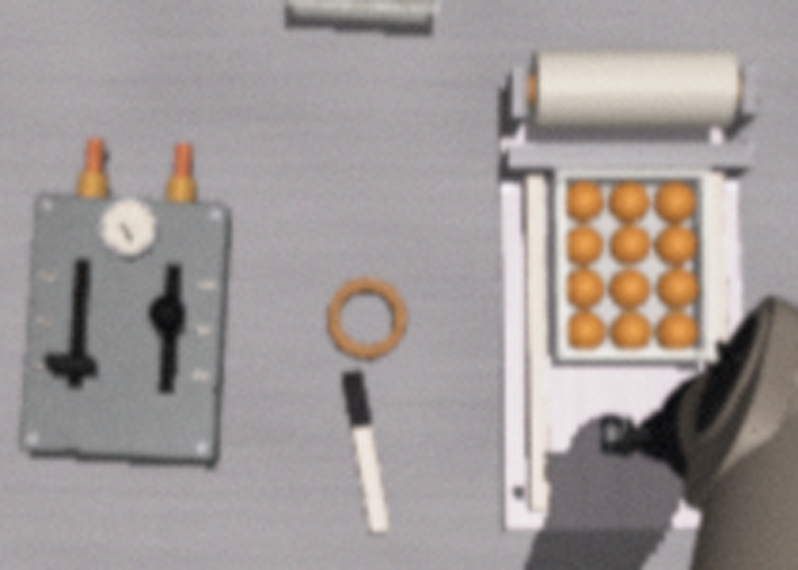

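The tray sits square against the stop: its front rim is at crop v≈170, where the stop's face is. The paddle, knob and other items haven't moved. Now over to the paddle. Box centre is (0.604,0.192), yaw -0.037, and the paddle is at (0.571,0.229,0.097), which agrees with the sizes given.

In the tool's units: 0.045 m is 0.9, 0.008 m is 0.16, 0.041 rad / 3.1416 = 0.0131.

jog_arm([
  {"sz":-0.4, "rz":0.0131, "aperture":0},
  {"sy":0.9, "aperture":0},
  {"sy":0.9, "aperture":0},
  {"sy":0.9, "aperture":0},
  {"sy":0.9, "aperture":0},
  {"sy":0.9, "aperture":0},
  {"sy":0.9, "aperture":0},
  {"sy":0.9, "aperture":0},
  {"sy":0.9, "aperture":0},
  {"sy":0.9, "aperture":0},
  {"sx":0.16, "sy":0.56, "aperture":0},
  {"aperture":0},
  {"aperture":0},
])

```text
t: 7.8
eef_pos: [0.5198, 0.2325, 0.1712]
tool_rot: [-0.0, 0.017, 1.0, -0.0]
contact_force: [-0.4, -0.4, 0.5]
gripper_width: 0.002
grasp_force: 0.0
```

```bash
python3 - <<'E'
from h import *
o=bot.get_obs(); print(o['eef_pos'],o['tool_rot'],o['gripper_width'])
E
```

```text
[0.5198095  0.23245033 0.17119392] [-4.61975981e-04  1.74292578e-02  9.99847941e-01 -3.19145995e-04] 0.0024010481320357177
```

In the tool's units: 0.03 m is 0.6, 0.021 m is 0.42.

jog_arm([
  {"sy":-0.02, "sz":0.6, "aperture":0},
  {"sz":0.6, "aperture":0},
  {"sz":0.42, "aperture":0},
  {"aperture":0},
])

```text
t: 8.2
eef_pos: [0.5185, 0.2279, 0.0882]
tool_rot: [-0.002, 0.02, 1.0, -0.002]
contact_force: [0.2, 0.6, 0.3]
gripper_width: -0.003
grasp_force: 0.0
```

jog_arm([
  {"sx":-0.2, "aperture":0},
  {"sx":-0.2, "aperture":0},
  {"sx":-0.1, "aperture":0},
  {"aperture":0},
])

```text
t: 8.6
eef_pos: [0.5472, 0.2299, 0.0924]
tool_rot: [0.001, 0.019, 1.0, 0.0]
contact_force: [-0.3, 1.0, -0.1]
gripper_width: -0.001
grasp_force: 0.0
```

```bash
python3 - <<'E'
from h import *
cv2.imwrite('pics/sc3.png',cv2.resize(read_camera('scene')[200:300,250:380],(780,600),interpolation=cv2.INTER_CUBIC))
E
```

```text
(no output)
```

View pics/sc3.png

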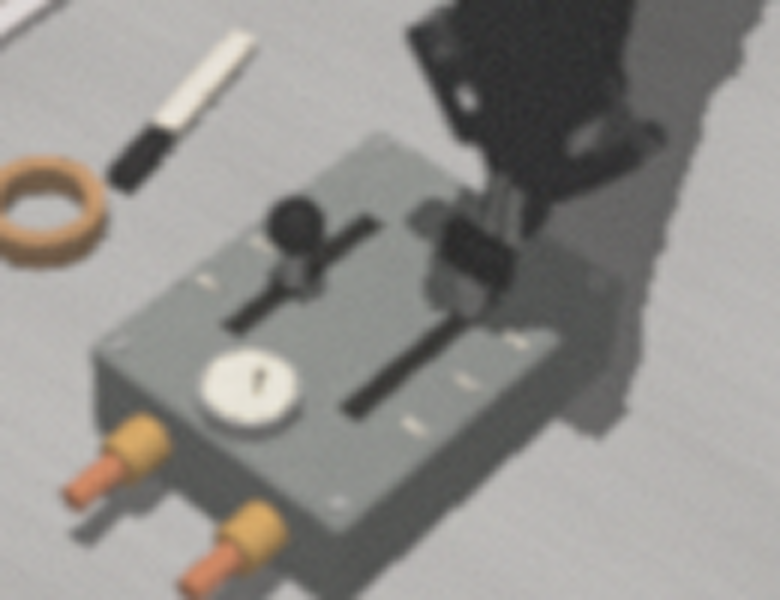

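The shut fingers, at crop (500,210), are centred right behind the paddle at (475,250). I push along the box's +x.

In the tool's units: -0.006 m is -0.12.

jog_arm([
  {"sx":-0.12, "aperture":0},
  {"sx":-0.12, "aperture":0},
  {"sx":-0.12, "aperture":0},
  {"sx":-0.12, "aperture":0},
  {"sx":-0.12, "aperture":0},
  {"sx":-0.12, "aperture":0},
])

```text
t: 9.25
eef_pos: [0.5815, 0.2286, 0.0911]
tool_rot: [-0.0, 0.018, 1.0, -0.0]
contact_force: [-0.3, -0.1, -0.4]
gripper_width: 0.006
grasp_force: 0.0
```

jog_arm([
  {"sx":-0.12, "aperture":0},
  {"sx":-0.12, "aperture":0},
  {"sx":-0.12, "aperture":0},
  {"sx":-0.12, "aperture":0},
  {"sx":-0.12, "aperture":0},
  {"aperture":0},
])

```text
t: 9.85
eef_pos: [0.6126, 0.2273, 0.0914]
tool_rot: [0.001, 0.019, 1.0, 0.0]
contact_force: [-0.3, -0.1, -1.2]
gripper_width: 0.0
grasp_force: 0.0
```

In the tool's units: -0.004 m is -0.08, -0.002 m is -0.04.

jog_arm([
  {"sx":-0.08, "aperture":0},
  {"sx":-0.08, "aperture":0},
  {"sx":-0.04, "aperture":0},
])

```text
t: 10.15
eef_pos: [0.622, 0.2271, 0.0915]
tool_rot: [0.0, 0.019, 1.0, 0.0]
contact_force: [0.1, 0.8, -0.2]
gripper_width: -0.0
grasp_force: 0.0
```

jog_arm([
  {"sx":-0.04, "aperture":0},
  {"sx":-0.04, "aperture":0},
])

```text
t: 10.35
eef_pos: [0.6254, 0.227, 0.0913]
tool_rot: [0.0, 0.018, 1.0, 0.0]
contact_force: [0.1, 0.0, -0.9]
gripper_width: -0.004
grasp_force: 0.0
```

jog_arm([
  {"sx":-0.04, "aperture":0},
  {"aperture":0},
])

```text
t: 10.55
eef_pos: [0.6272, 0.227, 0.0912]
tool_rot: [-0.0, 0.018, 1.0, 0.0]
contact_force: [1.4, -0.5, 0.7]
gripper_width: 0.0
grasp_force: 0.0
```

In the tool's units: -0.002 m is -0.04, -0.001 m is -0.02.

jog_arm([
  {"sx":-0.04, "aperture":0},
  {"sx":-0.02, "aperture":0},
])

```text
t: 10.75
eef_pos: [0.6275, 0.227, 0.0909]
tool_rot: [-0.003, 0.018, 1.0, -0.0]
contact_force: [-9.7, -0.6, 6.4]
gripper_width: -0.001
grasp_force: 5.0
```

jog_arm([
  {"sx":-0.04, "aperture":0},
  {"aperture":0},
])

```text
t: 10.95
eef_pos: [0.6276, 0.227, 0.0907]
tool_rot: [-0.005, 0.018, 1.0, -0.001]
contact_force: [-14.7, -0.1, 8.9]
gripper_width: 0.0
grasp_force: 6.8
```

```bash
python3 - <<'E'
from h import *
cv2.imwrite('pics/sc4.png',cv2.resize(read_camera('scene')[200:300,250:380],(780,600),interpolation=cv2.INTER_CUBIC))
E
```

```text
(no output)
```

View pics/sc4.png

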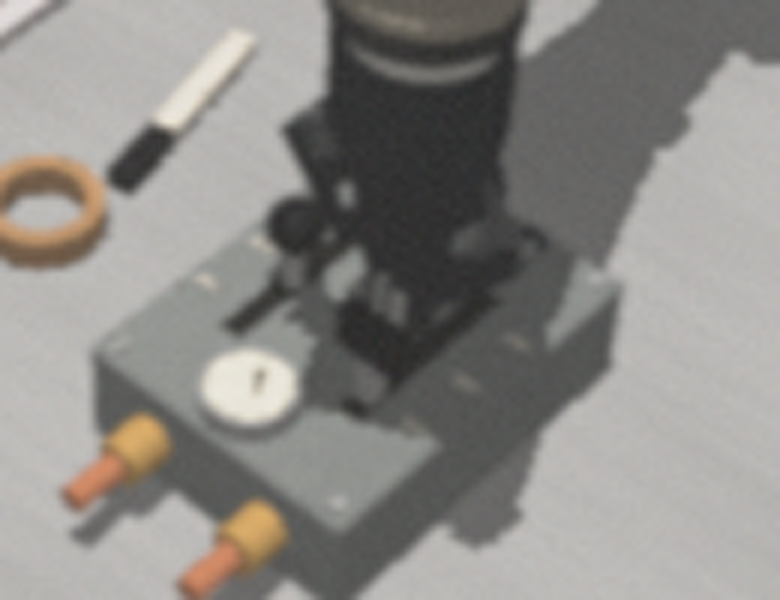

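Force climbs to 15 N with no further travel, and the paddle at crop (380,330) is at the far end of the slot near its third mark. The knob is unchanged. I back straight off, lift clear and take one last look.

In the tool's units: 0.048 m is 0.96, -0.045 m is -0.9.

jog_arm([
  {"sx":0.2, "aperture":0},
  {"sx":0.6, "aperture":0},
  {"sz":-0.8, "aperture":0},
  {"sx":0.4, "sz":-0.9, "aperture":0},
  {"sx":0.6, "sz":-0.8, "aperture":0},
  {"sx":0.8, "aperture":0},
  {"sx":0.6, "sy":0.8, "aperture":0},
  {"sy":0.96, "aperture":0},
  {"sy":0.96, "aperture":0},
  {"sy":0.96, "aperture":0},
  {"sy":0.96, "aperture":0},
  {"aperture":0},
  {"aperture":0},
])

```text
t: 12.3
eef_pos: [0.4802, 0.4656, 0.2157]
tool_rot: [0.0, 0.017, 1.0, -0.0]
contact_force: [0.4, -0.5, -0.0]
gripper_width: 0.002
grasp_force: 0.0
```

```bash
python3 - <<'E'
from h import *
cv2.imwrite('pics/top5.png',cv2.resize(read_camera('top')[110:260,205:415],(798,570),interpolation=cv2.INTER_CUBIC))
E
```

```text
(no output)
```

View pics/top5.png

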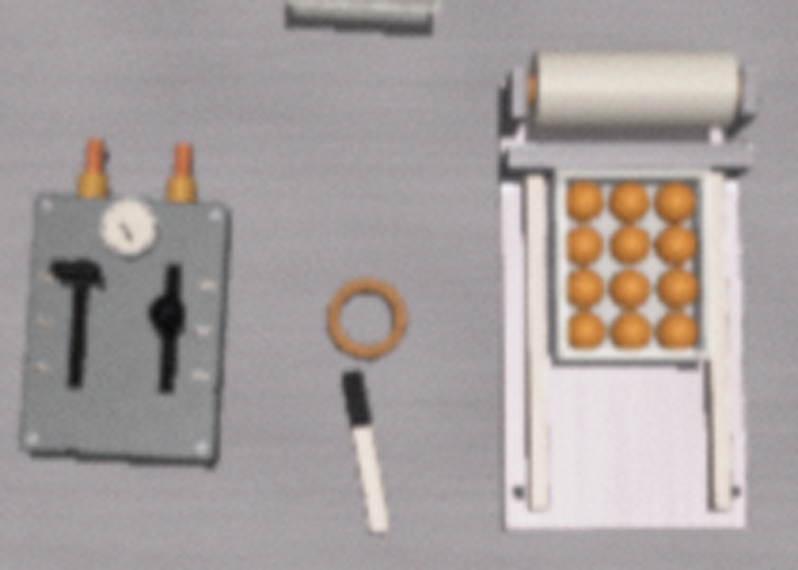

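The paddle is now at crop (77,272), the far end of its slot. The tray is home against the stop at v≈170, and the knob, tape and marker are where they were.

```bash
python3 -c "from station import bot, read_camera, camera_info; print(bot.hand_in())"
```

```text
the job is handed in; nothing more can be done
None
```

The job is handed in: the tray is home against the end stop, the paddle lever was left at its second stop, and the knob lever, tape and marker had not moved in the last top view.

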